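# Trace the mould seam and snap the clip cover

### The job

Take the straight-handled stylus out of the tool block and, with its nose down in the groove, draw it slowly (about 3 cm a second) along the whole L-shaped seam of the split cupel mould, from the free end of the long run, round the corner, to the end beside the hinged clip cover, to check that nothing sits in it. Then set the stylus nose on the round pad of the clip cover and press straight down until it gives and snaps shut, and keep pressing firmly (about 10 N or more): the job finishes with the stylus still gripped upright and its nose still pressing on the shut cover. Touch the cover only with the stylus, and leave the other tool and the other things on the bench where they are.

Things in the scene. Friction and masses are not known exactly. Their poses are not given: they have to be found in the camera images.
- stylus: Loose stylus, 150 mm long, about 0.1 kg, upright, nose down, in one of the tool block's two holes. Origin: centre of the nose's end face, at the very bottom; z up the handle. Steel nose 6 mm thick to z = 14, shank 10 mm to z = 60, brass ferrule 25 mm wide z = 60 to 68 (rests on the block), then a straight wooden handle 22 mm thick, z = 68 to 150 (flat top, no knob). Grip the handle.
- tamper: The other tool in the tool block, not needed: the same shank and ferrule, but its handle ends in a ball-like knob 42 mm wide, its top 134 mm above the origin (lower end). Leave it standing there. Both tools stand with the origin 10 mm above the bench, so lift the nose over this knob (144 mm) or go round it.
- tool_block: Fixed wooden block 70 x 150 x 70 mm (x, y, z), origin under its centre. Two vertical 14 mm through holes at y = -37.5 and +37.5 mm; which tool stands in which varies. A gripper closing along the block's x axis has free space on both sides of a handle. Raise a tool by at least 60 mm to draw it out.
- mould: Fixed steel block 200 x 150 x 40 mm, origin under its centre. Its top (z = 40) has an open groove, 12 mm wide, 6 deep, along the L-shaped seam: block frame (-70,-25) to the corner (40,-25), then along +y to (40,22) mm; the groove runs 6 to 12 mm past these points. A dark line marks the seam. Two round cavities inside the L are look only. The clip cover lies along the +y edge.
- seam_start (a point): Point on the groove's floor (34 mm above the bench), on the seam's centre line, at the free end of the long run, away from the corner.
- seam_corner (a point): Point on the groove's floor on the centre line at the corner, 110 mm along the block's +x from seam_start.
- seam_end (a point): Point on the groove's floor on the centre line at the end of the short run, 47 mm along the block's +y from seam_corner, 12 mm from the cover's edge.
- clip_cover (a joint): Angle (rad) of the clip cover, a hinged steel plate 94 x 32 x 4 mm: 0 raised (start, held up by a light spring), 0.14 shut on its stop. Hinge at the mould's x = 75, z = 50 mm, along y. From about 0.02 to 0.08 the lip rides over a sprung catch and the push at the pad peaks at roughly 11 to 17 N; past 0.08 the force drops suddenly and the cover snaps shut and stays latched.
- clip_pad (a point): Centre of the round pad (24 mm) on top of the clip cover, 78 mm from the hinge line, where to press: 63 mm above the bench when raised, 52 mm when shut.
- cupel: Finished grey bone ash cupel, 38 mm wide, 22 mm high, loose bystander; origin under its centre.
- spare_mould: Spare steel cupel mould, a stepped round cup 60 mm wide, 45 mm high, loose bystander; origin under its centre.
- mallet: Wooden mallet with a brass ferrule, head 60 mm in diameter and 105 mm long, lying on the bench, loose bystander; origin on the bench under the head.
- scoop: Dented tin ash scoop, 100 x 70 x 34 mm pan with a 100 mm handle, loose bystander; origin under the pan's centre.
Things that resemble listed ones, but are neither listed nor needed, are in the scene too. Of the things that look like the mould, the larger one is meant.

How it is judged:
By the outcome, as a careful person would: the job done as asked, in the order asked, and still so for the second after the job is handed in, while the arm keeps its last pose, push and grip.
It also fails if it takes over 54 s, if anything falls off the work surface, if the arm or the gripper's body presses on something with over 40 N, if the wrist force passes 120 N, or if a joint passes its speed limit or range.

### The arm

A 7-joint arm with a two-finger parallel gripper is mounted at the origin on the work surface. World frame = base frame: x ahead of the robot, y to its left, z up, the work surface at z = 0. Lengths are in m, angles in degrees, forces in N, time in s.
With the tool pointing down it reaches from about 0.425 to 0.925 m from the base axis. Payload 6.8 kg.
Tool frame: the origin (TCP) lies on the centre line of the jaws, within the pads' length; the fingertips stand 14 mm ahead of it and the grasp point (between the pads) lies 5 mm behind it (arm.tip_extent is the distance from the TCP to the fingertips, in m); z points along the fingers, x is the direction in which the jaws open and shut, and the axes are right-handed (so a half turn about z gives the same grasp; the last joint's range is limited). The gripper opens to 85 mm and grips with 20 to 120 N. Pads are 22 mm wide; open, the fingers measure 114 mm over their backs; the gripper's body (76 mm by 85 mm) begins 54 mm behind the grasp point. The pads swing forward as they close: fully open they stand 13 mm farther back than shut.
Start: joints at [-76.037, 27.33, 1.283, 89.118, -0.659, 63.558, -4.761], TCP at [0.233, 0.634, 0.245] pointing down, gripper open.
Joint ranges: [-169.35, 169.35], [-19.33, 120.38], [-80.79, 83.38], [13.8, 139.57], [-78.32, 258.32], [9.67, 109.79], [-169.56, 169.56]. Speed limits (degrees/s): [136.94, 136.94, 180, 180, 180, 180, 180].

### API

Orientations are given as [roll, pitch, yaw] about the fixed x, y, z axes, in that order (R = Rz(yaw) Ry(pitch) Rx(roll)).
In Python, from station import arm gives the robot as it stands.
- The arm moves only by the tool arm_command, never from a script. Its argument "deltas" is a list of rows, each a list of 5 numbers: the closure, from 0 (fully open) to 1 (shut), then the shift along the world's x, y, z in m, then the turn about the world's z in degrees. A call has 1 to 8 rows; each row is the pose to reach, as a shift and turn from the pose commanded when the call began; what a row does not reach only later rows make up. A row lasts 1/8 s, in which the tool goes at most 62.5 mm and 10.7 degrees, less where a joint would pass 70% of its speed; a pose out of reach is approached as far as the arm can. A call with a gripper value outside its range is refused whole. The fingers move at their own pace and stop on an object; "squeeze" is the grip in N (left out, the last holds). Time passes only in rows, so rows that repeat a pose let the fingers close. It gives the time, the measured TCP pose, the force and the opening at its end, in the units of the state.
- arm.get_obs(): the state, without advancing time (a new reading comes with each control period).
- arm.snapshot(name): name is "scene" or "top" or "wrist"; returns a dict with "frame" (480x640x3 uint8, red, green, blue), "fx", "fy", "cx", "cy" (pixels), "distortion" ([k1, k2, p1, p2, k3] as OpenCV has them; the pictures are not rectified), "world_from_camera" (4x4, takes a point from camera to world coordinates). Camera axes: x right, y up, looking along -z (the intrinsics and any distortion apply to the point x, -y, -z); pixel columns grow to the right and rows downward; lengths in m; the calibration is good to about 2 mm. A picture is of the moment at which its call begins. There is no depth.
- arm.hand_in(): hands the job in, once; it reports no verdict.
Trained networks look in the newest picture that a camera, given by its name, has taken for a name from the list of things; names that differ only in an ending like _2 or _b are one class to them, and where a whole thing is asked for, a point or a joint stands for the part that bears it (a point fixed in the world has none). Each returns a list of dicts, best first, with "confidence" (0 to 1); they miss things now and then, are a little off and sometimes report something else, mostly with a low value. They report only what shows in the picture. A call takes as long as a camera call. They do not tell look-alikes from the thing itself.
- arm.recognise(camera, target): "rect" ([centre column, centre row, width, height] in pixels, round what is visible of it).
- arm.place_of(camera, target): "at" ([column, row] in pixels: a listed point, or the origin of a listed thing).
The state is a dict: "time": time; "q": joint angles; "joint_vel": joint speeds; "tau": joint torques, N m; "eef_pos": TCP position; "ee_rot": TCP orientation; "ft_force": force on the tool from outside, world axes, zero at the start; "ft_torque": the same for the moment, N m; "grip_width": finger opening in m.
Only numpy, scipy, OpenCV 4.12 (cv2) and the standard library are available. Lean on these libraries where they do the work, as an engineer would, in place of code of your own. Each camera call takes 0.05 s, during which the arm holds its last target. There are 200 camera calls.

## Working session

There is one attempt and no reset: what is moved stays moved. The work goes in short steps, Python scripts to look and compute and a tool call to move; the robot and the scene stay as the last step left them, time stands still between calls to the robot, and variables do not carry over. Pictures are saved under pics/ and viewed, about 8 in all and at most 12, crops included, and the job is handed in when it is done.

Besides the shell and the picture viewer there is one more tool, called after "Request:" by a JSON object that holds its "fn" and its "kwargs". arm_command: Moves the arm, as the interface text tells. Its arguments: {"type":"object","properties":{"deltas":{"type":"array"},"squeeze":{"type":"number"}},"required":["deltas"]}

```bash
ls; mkdir -p pics; cat > h.py <<'E'
import numpy as np, cv2
from station import arm
def K(s): return np.array([[s['fx'],0,s['cx']],[0,s['fy'],s['cy']],[0,0,1.]]),np.array(s['distortion'],float)
def ray(s,p):
    k,d=K(s); u=cv2.undistortPoints(np.array([[p]],float),k,d)[0,0]
    T=np.array(s['world_from_camera']); r=T[:3,:3]@np.array([u[0],-u[1],-1]); return T[:3,3],r
def atz(s,p,z):
    o,r=ray(s,p); return o+r*(z-o[2])/r[2]
def proj(s,P):
    T=np.array(s['world_from_camera']); c=(np.atleast_2d(P)-T[:3,3])@T[:3,:3]; c=c*[1,-1,-1]
    k,d=K(s); return cv2.projectPoints(c,np.zeros(3),np.zeros(3),k,d)[0][:,0]
def tri(obs):
    A=np.zeros((3,3));b=np.zeros(3)
    for s,p in obs:
        o,r=ray(s,p); r=r/np.linalg.norm(r); M=np.eye(3)-np.outer(r,r);A+=M;b+=M@o
    return np.linalg.solve(A,b)
def save(n,f): cv2.imwrite('pics/'+n,f[:,:,::-1])
E
python3 - <<'E'
from h import *
import pickle
S={}
for c in('scene','top','wrist'):
    s=arm.snapshot(c);S[c]=s;save(c+'0.png',s['frame'])
    T=np.array(s['world_from_camera']);print(c,T[:3,3].round(3),(-T[:3,2]).round(2))
    for t in('stylus','tamper','tool_block','mould','seam_start','seam_corner','seam_end','clip_pad'):
        print(c,t,[(np.round(d['at'],1).tolist(),round(d['confidence'],2)) for d in arm.place_of(c,t)][:4])
pickle.dump(S,open('S0.pkl','wb'))
o=arm.get_obs();print(o['time'],o['eef_pos'],o['ee_rot'],o['ft_force'])
E
```

```text
pics
scene [ 1.093 -0.459  0.88 ] [-0.5   0.46 -0.74]
scene stylus []
scene tamper []
scene tool_block [([174.0, 363.2], 0.66), ([370.0, 244.8], 0.57)]
scene mould [([354.7, 276.0], 0.75), ([279.3, 221.7], 0.66), ([228.1, 419.4], 0.35)]
scene seam_start [([258.8, 200.6], 0.91), ([316.3, 255.8], 0.8)]
scene seam_corner [([361.3, 289.1], 0.96), ([274.0, 222.3], 0.89)]
scene seam_end [([376.6, 276.1], 0.96), ([286.5, 219.1], 0.92), ([175.7, 365.0], 0.53)]
scene clip_pad [([367.4, 244.2], 0.89), ([225.1, 419.9], 0.74), ([291.5, 198.3], 0.59)]
top [0.411 0.032 1.074] [ 0.14  0.01 -0.99]
top stylus [([472.6, 255.8], 0.78)]
top tamper [([446.8, 255.9], 0.79)]
top tool_block [([458.0, 254.2], 0.55)]
top mould [([313.1, 220.8], 0.89), ([311.5, 314.1], 0.79)]
top seam_start [([325.1, 245.5], 0.93), ([315.6, 335.6], 0.7)]
top seam_corner [([320.0, 304.0], 0.83), ([326.4, 201.0], 0.57), ([400.9, 192.9], 0.5)]
top seam_end [([305.0, 197.7], 0.77), ([308.0, 298.6], 0.72)]
top clip_pad [([290.9, 216.3], 0.84), ([301.0, 309.8], 0.75), ([447.6, 256.9], 0.53)]
wrist [0.159 0.661 0.374] [ 0.29 -0.1  -0.95]
wrist stylus []
wrist tamper []
wrist tool_block []
wrist mould []
wrist seam_start []
wrist seam_corner []
wrist seam_end []
wrist clip_pad []
1.35 [0.23262879 0.63367498 0.2453078 ] [-1.79999994e+02 -1.89215825e-03  6.98409546e+01] [-0.1822411  -0.18305987 -0.58604432]
```

View pics/scene0.png

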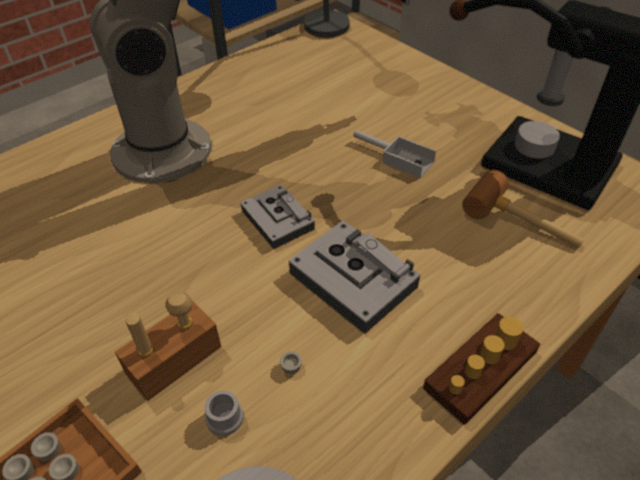

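View pics/top0.png

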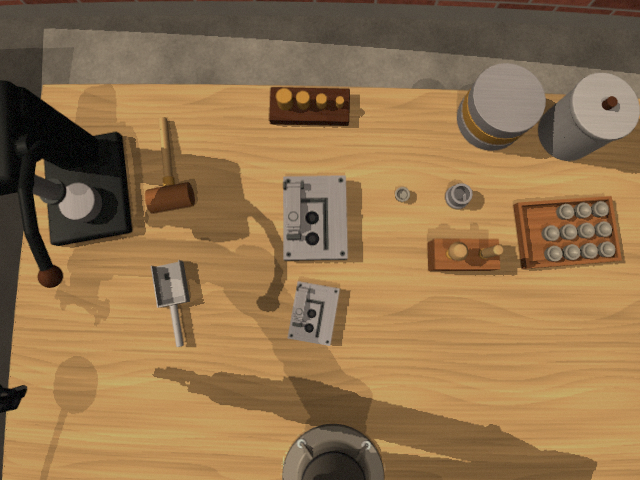

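The scene view shows the straight handle at (138,335) and the knobbed tamper at (180,308) in the tool block; in the top view they are at (490,252) and (457,252). The larger mould is at scene (355,275) / top (314,218), and the smaller look-alike at scene (278,215) / top (314,314). Other similar things are the weight rack, the cupel tray and the spare mould. I choose the straight handle and the larger mould.

```bash
python3 - <<'E'
from h import *
import pickle
S=pickle.load(open('S0.pkl','rb'));a,b=S['scene'],S['top']
for n,p,q in(('start',(316.3,255.8),(325.1,245.5)),('corner',(361.3,289.1),(326.4,201)),('end',(376.6,276.1),(305,197.7)),('pad',(367.4,244.2),(290.9,216.3))):
    print(n,tri([(a,p),(b,q)]).round(4),atz(a,p,.034).round(4),atz(b,q,.034).round(4))
f=cv2.resize(b['frame'][225:285,415:515],(800,480),interpolation=3)
g=cv2.resize(a['frame'][275:405,100:240],(800,743),interpolation=3)[:480]
f=cv2.resize(f,(400,240));g=cv2.resize(g,(400,240*1))
a2=cv2.resize(a['frame'][280:400,110:230],(400,400),interpolation=3);b2=cv2.resize(b['frame'][205:305,410:510],(400,400),interpolation=3)
save('crop0.png',np.hstack([a2,b2]))
E
```

```text
start [0.5272 0.0287 0.033 ] [0.5267 0.0263 0.034 ] [0.5284 0.0304 0.034 ]
corner [0.6385 0.0328 0.029 ] [0.643  0.0327 0.034 ] [0.6353 0.0302 0.034 ]
end [0.6406 0.0794 0.0315] [0.6405 0.0753 0.034 ] [0.6419 0.0816 0.034 ]
pad [0.5887 0.108  0.0576] [0.5719 0.12   0.034 ] [0.5959 0.1136 0.034 ]
```

View pics/crop0.png

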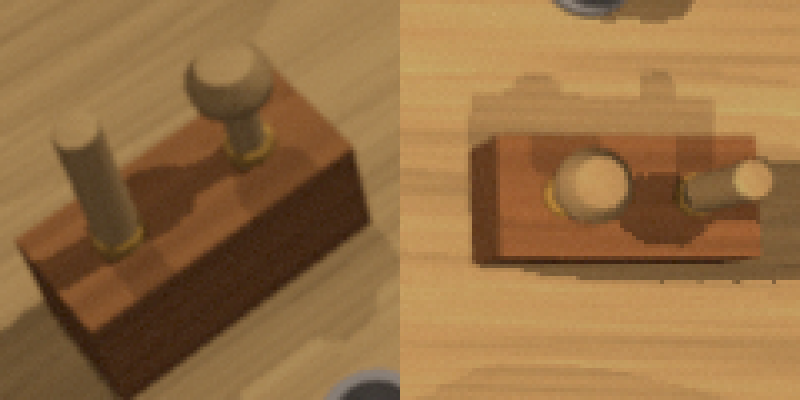

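The crop confirms it: the straight-handled stylus has its top at scene (133,318) / top (498,250), and the knobbed tool is the other one. Next I work out its position and a hover pose.

```bash
python3 - <<'E'
from h import *
import pickle
S=pickle.load(open('S0.pkl','rb'));a,b=S['scene'],S['top']
print('top of stylus',tri([(a,(133.1,317.5)),(b,(497.75,250.25))]).round(4),atz(a,(133.1,317.5),.16).round(4),atz(b,(497.75,250.25),.16).round(4))
ka,kb=(110+229/3.333,280+68/3.333),(410+192/4,205+182/4)
print('knob',tri([(a,ka),(b,kb)]).round(4))
# block top corners
for n,p in(('FR',(760,255)),('FL',(498,257)),('BL',(498,137)),('BR',(754,137))):
    print(n,atz(b,(410+(p[0]-400)/4,205+p[1]/4),.07).round(4))
for n,p in(('L',(17,242)),('near',(93,332)),('R',(354,150))):
    print(n,atz(a,(110+p[0]/3.333,280+p[1]/3.333),.07).round(4))
s=S['wrist'];o=arm.get_obs()
T=np.array(s['world_from_camera']);
from scipy.spatial.transform import Rotation as R
Rt=R.from_euler('xyz',o['ee_rot'],degrees=True).as_matrix();print('cam in tool',(Rt.T@(T[:3,3]-o['eef_pos'])).round(4),(Rt.T@-T[:3,2]).round(3))
E
```

```text
top of stylus [ 0.5147 -0.3295  0.1578] [ 0.5169 -0.3294  0.16  ] [ 0.5141 -0.3292  0.16  ]
knob [ 0.5144 -0.254   0.132 ]
FR [ 0.482 -0.369  0.07 ]
FL [ 0.4771 -0.2185  0.07  ]
BL [ 0.5456 -0.2188  0.07  ]
BR [ 0.5497 -0.3671  0.07  ]
L [ 0.4863 -0.3692  0.07  ]
near [ 0.554  -0.3672  0.07  ]
R [ 0.5523 -0.2191  0.07  ]
cam in tool [-1.000e-04 -7.830e-02 -1.286e-01] [0.001 0.307 0.952]
```

```bash
python3 - <<'E'
from h import *
import pickle
S=pickle.load(open('S0.pkl','rb'));a,b=S['scene'],S['top']
print('lever',tri([(a,(458,10)),(b,(50,275))]).round(3),'lamp base? top',atz(b,(268,300),0).round(3),'press corner',atz(b,(130,230),0.02).round(3), atz(b,(130,140),.02).round(3))
print(S['wrist']['fx'],S['top']['fx'], proj(b,[.233,.634,.245]))
o=arm.get_obs();print(o['q'])
E
```

```text
lever [0.43  0.501 0.332] lamp base? top [0.397 0.164 0.   ] press corner [0.554 0.506 0.02 ] [0.782 0.528 0.02 ]
409.7569207632405 444.56828199321393 [[  2.31798821 378.58952955]]
[-76.03553343  27.33063568   1.28454333  89.11705056  -0.65845346
  63.55781009  -4.76018968]
```

Request:
{"fn": "arm_command", "kwargs": {"deltas": [[0,0.01,-0.06,0.01,-9],[0,0.02,-0.12,0.03,-18],[0,0.04,-0.17,0.04,-27],[0,0.06,-0.22,0.05,-36]]}}

```text
time: 1.85
eef_pos: [0.2931, 0.412, 0.296]
ee_rot: [-180.0, -0.0, 33.5]
ft_force: [0.8, 0.7, 0.9]
grip_width: 0.0852
```

Request:
{"fn": "arm_command", "kwargs": {"deltas": [[0,0.03,-0.05,0.0,-6],[0,0.06,-0.1,0.0,-12],[0,0.09,-0.15,0.0,-18],[0,0.13,-0.2,0.0,-24],[0,0.17,-0.25,0.0,-30],[0,0.21,-0.3,0.0,-34],[0,0.24,-0.35,0.0,-34],[0,0.24,-0.35,0.0,-34]]}}

```text
time: 2.85
eef_pos: [0.5344, 0.058, 0.2958]
ee_rot: [179.9, -0.1, -0.7]
ft_force: [-0.5, 0.4, 0.8]
grip_width: 0.0854
```

```bash
python3 - <<'E'
from h import *
import pickle
s=arm.snapshot('wrist');save('w1.png',s['frame']);pickle.dump(s,open('w1.pkl','wb'))
for t in('mould','seam_start','seam_corner','seam_end','clip_pad'):
    print(t,[(np.round(d['at'],1).tolist(),round(d['confidence'],2),atz(s,d['at'],{'mould':0,'clip_pad':.063}.get(t,.034)).round(4).tolist()) for d in arm.place_of('wrist',t)][:4])
o=arm.get_obs();print(o['time'],o['q'].round(1),o['eef_pos'],o['ee_rot'],o['ft_force'])
E
```

```text
mould [([165.4, 193.5], 0.92, [0.3755, 0.054, 0.0]), ([377.4, 189.5], 0.67, [0.5983, 0.0555, 0.0])]
seam_start [([315.6, 224.7], 0.72, [0.5333, 0.0275, 0.034]), ([108.1, 210.6], 0.69, [0.3293, 0.0445, 0.034])]
seam_corner [([177.1, 220.3], 0.87, [0.3966, 0.0337, 0.034])]
seam_end [([183.0, 188.9], 0.92, [0.406, 0.0649, 0.034]), ([424.6, 169.1], 0.91, [0.6376, 0.0811, 0.034]), ([417.9, 453.7], 0.57, [0.6545, -0.2636, 0.034])]
clip_pad [([382.3, 146.9], 0.96, [0.592, 0.1048, 0.063]), ([143.7, 165.2], 0.63, [0.3831, 0.0918, 0.063])]
3.15 [-41.5  12.3  33.  106.4  -7.5  63.4  -5.7] [0.53200938 0.06541483 0.29525649] [-1.79960980e+02  2.11812097e-02  1.07810611e-02] [ 0.30208502 -0.10449463 -0.12642983]
```

View pics/w1.png

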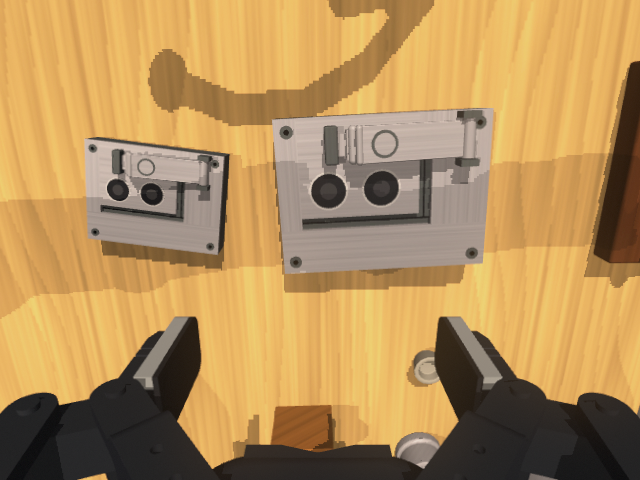

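The wrist view shows the large mould with corners at (273,119), (494,109), (482,263) and (286,273), the pad at (385,143), and the groove from (303,220) to the corner (427,217) and up to (427,165). The small look-alike is on the left. Next I move towards the stylus.

Request:
{"fn": "arm_command", "kwargs": {"deltas": [[0,0,-0.06,0,0],[0,0,-0.12,0,0],[0,0,-0.18,0,0],[0,-0.01,-0.24,0,0],[0,-0.017,-0.3,0,0],[0,-0.017,-0.345,0,0],[0,-0.017,-0.345,0,0]]}}

```text
time: 4.03
eef_pos: [0.5145, -0.2844, 0.2956]
ee_rot: [179.9, -0.0, -0.4]
ft_force: [-0.4, 1.1, -0.1]
grip_width: 0.0853
```

```bash
python3 - <<'E'
from h import *
import pickle
from scipy.optimize import least_squares
w=pickle.load(open('w1.pkl','rb'))
M=np.array([[-100,-75,40],[-100,75,40],[100,75,40],[100,-75,40],[-3,59,63]])/1000
px=np.array([[286,273],[273,119],[494,109],[482,263],[385,143]],float)
def P(v,M=M):
    c,s_=np.cos(v[2]),np.sin(v[2]);return np.c_[M[:,0]*c-M[:,1]*s_+v[0],M[:,0]*s_+M[:,1]*c+v[1],M[:,2]+(v[3] if len(v)>3 else 0)]
r=least_squares(lambda v:(proj(w,P(v))-px).ravel(),[.6,.05,0,0],x_scale=[.1,.1,.1,.01]);print('mould fit',r.x.round(4),(r.fun.round(1)).tolist())
r=least_squares(lambda v:(proj(w,P(v))-px).ravel(),[.6,.05,0]);v=r.x;print(v.round(4),np.degrees(v[2]),r.fun.round(1).tolist())
pts=np.array([[-70,-25,34],[40,-25,34],[40,22,34],[-3,59,63]])/1000;print(P(v,pts).round(4));print(proj(w,P(v,pts)).round(1))
s=arm.snapshot('wrist');save('w2.png',s['frame']);pickle.dump(s,open('w2.pkl','wb'))
for t in('stylus','tamper'):print(t,[(np.round(d['at'],1).tolist(),round(d['confidence'],2),atz(s,d['at'],.01).round(4).tolist()) for d in arm.place_of('wrist',t)])
o=arm.get_obs();print(o['time'],o['eef_pos'],o['ee_rot'],o['q'].round(1),proj(s,[[.5147,-.3295,.16],[.5144,-.254,.144]]))
E
```

```text
mould fit [ 0.5996  0.0549  0.0392 -0.0039] [0.2, 1.1, 1.1, 2.9, -0.7, 2.1, -0.2, 1.6, -0.4, -7.0]
[0.599  0.0554 0.0391] 2.2392956842735625 [-0.7, 2.2, 0.0, 2.4, 0.4, 1.5, 0.7, 2.6, -0.4, -7.3]
[[0.53   0.0277 0.034 ]
 [0.6399 0.032  0.034 ]
 [0.6381 0.0789 0.034 ]
 [0.5937 0.1142 0.063 ]]
[[312.2 224.6]
 [423.6 219.1]
 [425.  171.4]
 [384.6 135.7]]
stylus [([321.4, 231.6], 0.7, [0.5191, -0.3291, 0.01])]
tamper [([318.9, 163.4], 0.79, [0.5169, -0.2578, 0.01])]
4.175 [ 0.51625824 -0.27928822  0.29503854] [-1.79930088e+02  7.01685011e-03 -5.73373722e-03] [ -9.6  19.6  41.4 100.2 -14.2  65.5  36.1] [[317.27461249 292.86679777]
 [316.06829473 182.58517084]]
```

View pics/w2.png

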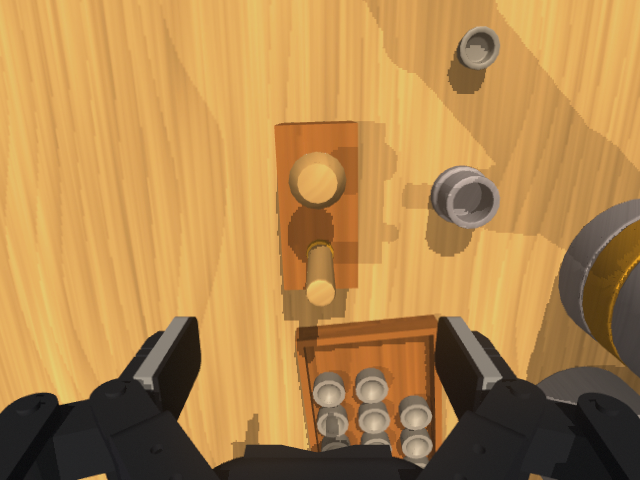

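Wrist view 2 shows the straight stylus top at (320,292), the knob of the tamper at (318,182), and clear space on both sides of the stylus along x. I go over it, descend and grip.

Request:
{"fn": "arm_command", "kwargs": {"deltas": [[0,0,-0.03,-0.03,0],[0,0,-0.05,-0.06,0],[0,0,-0.05,-0.11,0],[0,0,-0.05,-0.15,0],[0,0,-0.05,-0.18,0],[0,0,-0.05,-0.18,0],[0.5,0,-0.05,-0.18,0],[0.8,0,-0.05,-0.18,0]], "squeeze": 60}}

```text
time: 5.18
eef_pos: [0.5167, -0.3314, 0.117]
ee_rot: [179.9, -0.1, -0.1]
ft_force: [-0.6, -0.2, 0.1]
grip_width: 0.052
```

Request:
{"fn": "arm_command", "kwargs": {"deltas": [[1,0,0,0,0],[1,0,0,0,0],[1,0,0,0,0],[1,0,0,0,0]], "squeeze": 80}}

```text
time: 5.68
eef_pos: [0.5162, -0.3316, 0.1163]
ee_rot: [180.0, -0.1, -0.2]
ft_force: [0.2, 1.8, 6.5]
grip_width: 0.0202
```

Request:
{"fn": "arm_command", "kwargs": {"deltas": [[1,0,0,0.02,0],[1,0,0,0.06,0],[1,0,0,0.11,0],[1,0,0,0.16,0],[1,0,0.04,0.18,0],[1,0,0.1,0.18,0],[1,0,0.16,0.18,0],[1,0,0.22,0.16,0]]}}

```text
time: 6.68
eef_pos: [0.5162, -0.1108, 0.2776]
ee_rot: [-180.0, -0.3, -0.2]
ft_force: [1.6, 1.1, -1.0]
grip_width: 0.0202
```

Request:
{"fn": "arm_command", "kwargs": {"deltas": [[1,0,0.05,0,0],[1,0,0.09,0,0],[1,0,0.11,0,0],[1,0,0.11,0,0]]}}

```text
time: 7.18
eef_pos: [0.5155, -0.0008, 0.2762]
ee_rot: [-180.0, -0.0, 0.0]
ft_force: [-0.7, -0.8, -0.7]
grip_width: 0.0206
```

```bash
python3 - <<'E'
from h import *
import pickle
from scipy.optimize import least_squares
def P(v,M):
    c,s_=np.cos(v[2]),np.sin(v[2]);return np.c_[M[:,0]*c-M[:,1]*s_+v[0],M[:,0]*s_+M[:,1]*c+v[1],M[:,2]]
w=pickle.load(open('w1.pkl','rb'))
M=np.array([[-100,-75,40],[-100,75,40],[100,75,40],[100,-75,40],[-3,50,63]])/1000
px=np.array([[286,273],[273,119],[494,109],[482,263],[385,143]],float)
r=least_squares(lambda v:(proj(w,P(v,M))-px).ravel(),[.6,.05,0]);v=r.x;print(v.round(4),np.degrees(v[2]),r.fun.round(1).tolist())
pts=np.array([[-70,-25,34],[40,-25,34],[40,22,34],[-3,50,63]])/1000;print(P(v,pts).round(4))
s=arm.snapshot('wrist');t=arm.snapshot('scene');u=arm.snapshot('top');pickle.dump((s,t,u),open('w3.pkl','wb'))
o=arm.get_obs();print(o['time'],o['eef_pos'],o['ee_rot'],o['grip_width'],o['ft_force'],o['ft_torque'])
e=np.array(o['eef_pos']);n=e-[0,0,.106];print('nose pred',n)
c=[]
for q in(t,u):
    p=proj(q,[n])[0];print(p);x,y=p.astype(int);c.append(cv2.resize(q['frame'][max(0,y-60):y+60,max(0,x-60):x+60],(300,300),interpolation=3))
pw=proj(s,[n])[0];print(pw)
m=np.zeros((600,640,3),np.uint8);m[:300,:300]=c[0];m[300:600,:300]=c[1];m[:480,300:]=s['frame'][:,150:490];save('c3.png',m)
E
```

```text
[0.5989 0.0576 0.0383] 2.1953023531883646 [-0.9, 0.1, -0.2, -0.2, 0.7, -0.9, 0.8, 0.6, -0.3, 0.7]
[[0.5299 0.0299 0.034 ]
 [0.6398 0.0341 0.034 ]
 [0.638  0.0811 0.034 ]
 [0.594  0.1074 0.063 ]]
7.325 [ 0.51554508 -0.00371555  0.27601344] [ 1.79980418e+02 -3.03998185e-02 -2.81313646e-01] 0.02039923545931443 [ 0.64582192 -0.38009644 -0.18355063] [-0.05826087 -0.08465224 -0.0374153 ]
nose pred [ 0.51554508 -0.00371555  0.17001344]
[297.82617986 209.34475141]
[341.89471108 244.74905271]
[316.47302145 250.5373498 ]
```

View pics/c3.png

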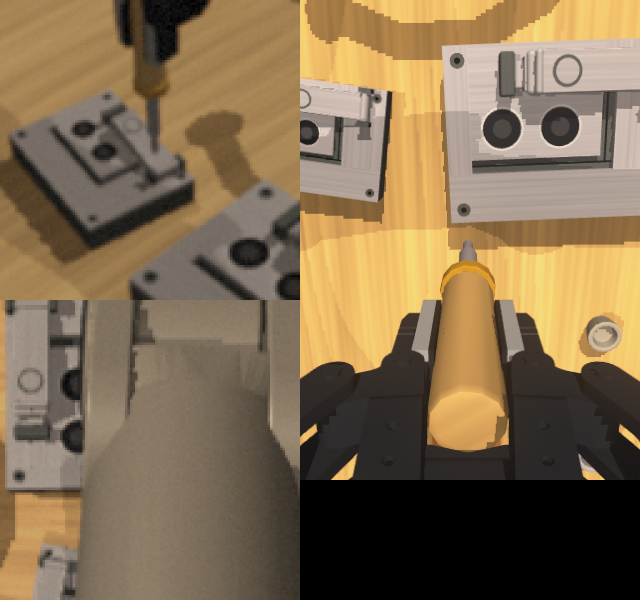

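The crop shows the stylus held upright with its nose at wrist (317,243). In the scene crop it is at about (155,151), which is scene (299,209.5).

```bash
python3 - <<'E'
from h import *
import pickle
s,t,u=pickle.load(open('w3.pkl','rb'))
# zoom of nose in both
f=cv2.resize(s['frame'][225:265,297:337],(400,400),interpolation=3);g=cv2.resize(t['frame'][185:225,279:319],(400,400),interpolation=3)
save('c4.png',np.hstack([f,g]))
for p in((317,243),(317,241),(317,245)):print(tri([(s,p),(t,(299,209.5))]).round(4),atz(s,p,.17).round(4))
print(atz(t,(299,209.5),.17).round(4), np.array(arm.get_obs()['eef_pos']))
E
```

```text
[ 5.154e-01 -3.000e-04  1.671e-01] [0.5159 0.0011 0.17  ]
[5.151e-01 5.000e-04 1.663e-01] [0.5159 0.0024 0.17  ]
[ 0.5157 -0.001   0.1679] [ 5.159e-01 -2.000e-04  1.700e-01]
[ 0.5172 -0.0025  0.17  ] [ 0.51554508 -0.00371555  0.27601344]
```

View pics/c4.png

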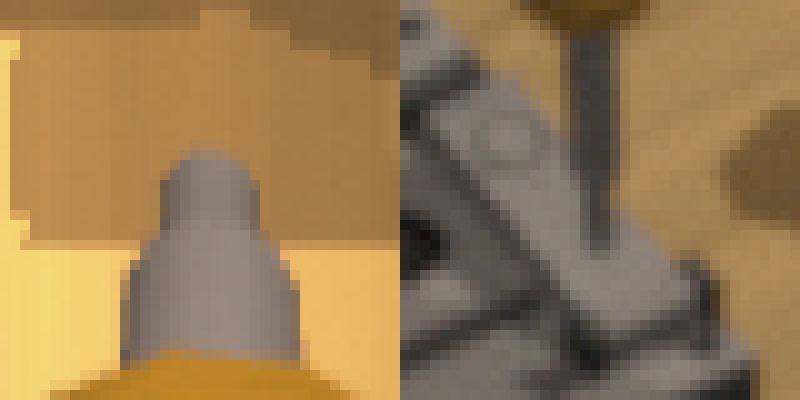

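Request:
{"fn": "arm_command", "kwargs": {"deltas": [[1,0.007,0.015,-0.02,0],[1,0.014,0.03,-0.06,0],[1,0.014,0.03,-0.1,0],[1,0.014,0.03,-0.119,0],[1,0.014,0.03,-0.119,0],[1,0.014,0.03,-0.119,0]]}}

```text
time: 8.07
eef_pos: [0.5303, 0.027, 0.1576]
ee_rot: [180.0, -0.1, -0.2]
ft_force: [-0.1, -0.1, 0.4]
grip_width: 0.0203
```

```bash
python3 - <<'E'
from h import *
import pickle
from scipy.optimize import least_squares
s=arm.snapshot('wrist');t=arm.snapshot('scene');pickle.dump((s,t),open('w5.pkl','wb'))
o=arm.get_obs();e=np.array(o['eef_pos']);print(o['time'],e,o['ee_rot'],o['ft_force'],o['grip_width'])
def R(m):return np.array([[.5299,.0299],[.6398,.0341],[.638,.0811]])
p=proj(s,[[.5299,.0299,.04],[.6398,.0341,.04],[.638,.0811,.04],[.594,.1074,.063],e-[0,0,.106]]);print(p.round(1).tolist(),proj(t,[e-[0,0,.106],[.5299,.0299,.04]]).round(1).tolist())
f=cv2.resize(s['frame'][110:260,270:470],(800,600),interpolation=3)
x,y=proj(t,[[.53,.03,.05]])[0].astype(int);f[450:,600:]=cv2.resize(t['frame'][y-19:y+19,x-25:x+25],(200,150),interpolation=3);save('c5.png',f)
E
```

```text
8.175 [0.53049908 0.02755296 0.15779901] [-1.79967200e+02 -1.29011084e-01 -2.05566225e-01] [-0.78712626 -0.43136274 -0.79033084] 0.020386794250641813
[[315.5, 235.7], [490.2, 228.6], [496.8, 152.7], [437.8, 105.7], [316.5, 245.1]] [[318.0, 250.4], [318.8, 253.7]]
```

View pics/c5.png

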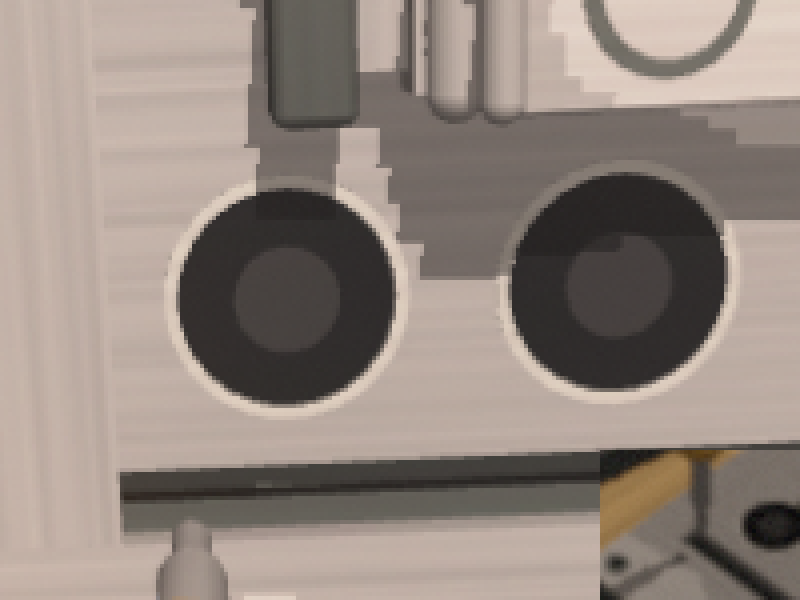

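The crop shows the nose rim at px (318,240), just on the near side of the groove centre line (px row ≈235), so I shift about +2 mm in y and lower.

Request:
{"fn": "arm_command", "kwargs": {"deltas": [[1,-0.001,0.002,0,0],[1,-0.001,0.002,-0.004,0],[1,-0.001,0.002,-0.008,0],[1,-0.001,0.002,-0.012,0],[1,-0.001,0.002,-0.013,0],[1,-0.001,0.002,-0.014,0],[1,-0.001,0.002,-0.014,0]]}}

```text
time: 9.05
eef_pos: [0.5286, 0.0299, 0.1425]
ee_rot: [180.0, 0.0, -0.2]
ft_force: [0.3, 0.2, -0.6]
grip_width: 0.0205
```

```bash
python3 - <<'E'
from h import *
import pickle
s=arm.snapshot('wrist');o=arm.get_obs();e=np.array(o['eef_pos']);print(o['time'],e,o['ee_rot'],o['ft_force'],o['grip_width'])
f=cv2.resize(s['frame'][190:265,270:370],(800,600),interpolation=3);save('c6.png',f)
print(proj(s,[[.5299,.0299,.04],e-[0,0,.106]]).round(1).tolist())
E
```

```text
9.1 [0.5286471  0.02995947 0.14258708] [-1.79999081e+02 -6.41769768e-03 -1.57276385e-01] [-0.31302765  0.05723113 -0.23985889] 0.020170331262223333
[[318.7, 247.8], [316.6, 245.9]]
```

View pics/c6.png

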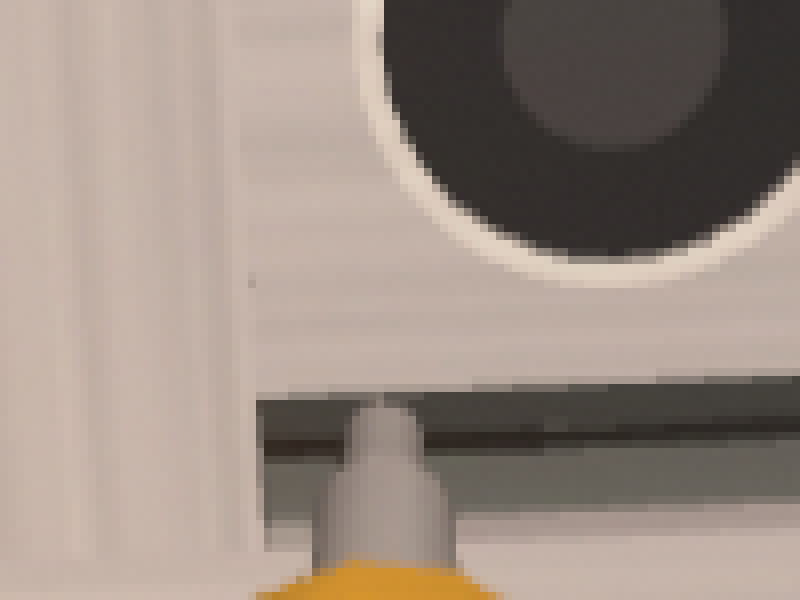

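The nose is down in the groove at px (318,240), about centred. I lower gently to the floor.

Request:
{"fn": "arm_command", "kwargs": {"deltas": [[1,-0.001,-0.0005,-0.001,0],[1,-0.002,-0.0005,-0.002,0],[1,-0.002,-0.0005,-0.0025,0],[1,-0.002,-0.0005,-0.0025,0]]}}

```text
time: 9.6
eef_pos: [0.5265, 0.0295, 0.1402]
ee_rot: [-180.0, 0.0, -0.2]
ft_force: [-1.0, -0.2, 2.3]
grip_width: 0.0204
```

Request:
{"fn": "arm_command", "kwargs": {"deltas": [[1,0,0,-0.0005,0],[1,0,0,-0.0005,0]]}}

```text
time: 9.85
eef_pos: [0.5266, 0.0294, 0.14]
ee_rot: [-180.0, 0.0, -0.2]
ft_force: [-2.7, -0.4, 7.3]
grip_width: 0.0203
```

Request:
{"fn": "arm_command", "kwargs": {"deltas": [[1,0.0035,0.0001,0.0005,0],[1,0.007,0.0003,0.0006,0],[1,0.0107,0.0004,0.0006,0],[1,0.0145,0.0006,0.0006,0],[1,0.0182,0.0007,0.0006,0],[1,0.022,0.0008,0.0006,0],[1,0.0257,0.001,0.0006,0],[1,0.0295,0.0011,0.0006,0]]}}

```text
time: 10.85
eef_pos: [0.5546, 0.0305, 0.14]
ee_rot: [-180.0, 0.2, -0.2]
ft_force: [-5.8, 0.3, 7.7]
grip_width: 0.0201
```

Request:
{"fn": "arm_command", "kwargs": {"deltas": [[1,0.0037,0.0001,0.0003,0],[1,0.0075,0.0003,0.0005,0],[1,0.0112,0.0004,0.0005,0],[1,0.015,0.0006,0.0005,0],[1,0.0187,0.0007,0.0005,0],[1,0.0225,0.0009,0.0005,0],[1,0.0262,0.001,0.0005,0],[1,0.03,0.0011,0.0005,0]]}}

```text
time: 11.85
eef_pos: [0.5863, 0.0317, 0.1406]
ee_rot: [180.0, 0.0, -0.2]
ft_force: [0.3, -0.1, -1.5]
grip_width: 0.0201
```

Request:
{"fn": "arm_command", "kwargs": {"deltas": [[1,0.0037,0.0001,-0.0003,0],[1,0.0075,0.0003,-0.0004,0],[1,0.0112,0.0004,-0.0004,0],[1,0.015,0.0006,-0.0004,0],[1,0.0187,0.0007,-0.0004,0],[1,0.0225,0.0009,-0.0004,0],[1,0.0262,0.001,-0.0004,0],[1,0.03,0.0011,-0.0004,0]]}}

```text
time: 12.85
eef_pos: [0.6163, 0.0328, 0.1403]
ee_rot: [-180.0, 0.0, -0.2]
ft_force: [-1.5, -0.0, 2.7]
grip_width: 0.0204
```

```bash
python3 - <<'E'
from h import *
s=arm.snapshot('wrist');o=arm.get_obs();e=np.array(o['eef_pos']);print(o['time'],e,o['ee_rot'],o['ft_force'],o['grip_width'])
f=cv2.resize(s['frame'][150:270,270:430],(800,600),interpolation=3);save('c7.png',f)
print(proj(s,[[.6398,.0341,.034],[.638,.0811,.034],e-[0,0,.106]]).round(1).tolist())
E
```

```text
12.9 [0.61684754 0.03285548 0.14029378] [ 1.79996834e+02 -3.83132432e-02 -1.48598613e-01] [-0.29104502  0.42848433  0.07594812] 0.01993135379630928
[[355.6, 243.6], [354.6, 165.1], [317.5, 245.8]]
```

View pics/c7.png

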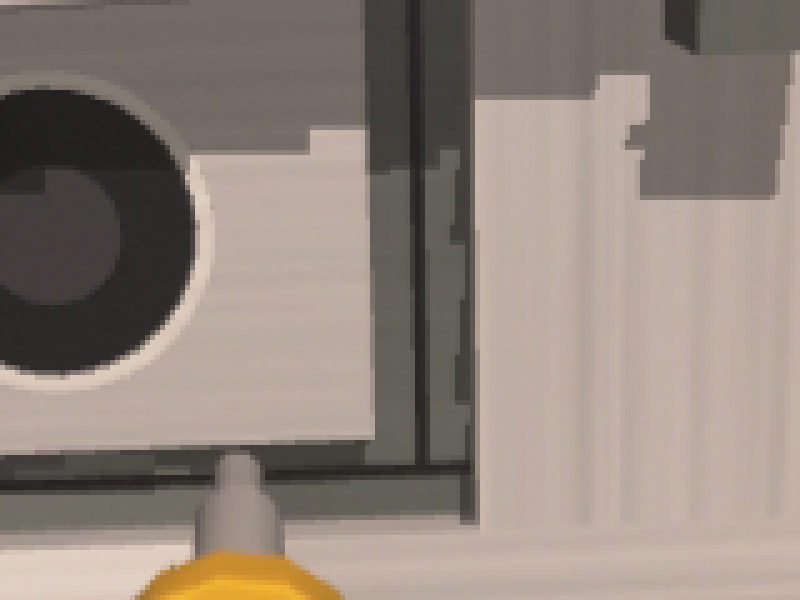

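The crop shows the nose at (239,452), centred on the seam line, with the corner line at column 422, so the corner is about 22 mm further along +x.

Request:
{"fn": "arm_command", "kwargs": {"deltas": [[1,0.0037,0.0001,0,0],[1,0.0074,0.0002,0,0],[1,0.011,0.0004,0,0],[1,0.0147,0.0005,0,0],[1,0.0184,0.0007,0,0],[1,0.022,0.0008,0,0],[1,0.022,0.0008,0,0]]}}

```text
time: 13.78
eef_pos: [0.6388, 0.0336, 0.1403]
ee_rot: [180.0, -0.1, -0.2]
ft_force: [-0.2, 0.1, 1.9]
grip_width: 0.0206
```

Request:
{"fn": "arm_command", "kwargs": {"deltas": [[1,-0.0001,0.0037,0,0],[1,-0.0003,0.0075,0,0],[1,-0.0004,0.0112,0,0],[1,-0.0006,0.015,0,0],[1,-0.0007,0.0187,0,0],[1,-0.0009,0.0225,0,0],[1,-0.001,0.0262,0,0],[1,-0.0011,0.03,0,0]]}}

```text
time: 14.78
eef_pos: [0.637, 0.0637, 0.1403]
ee_rot: [180.0, -0.0, -0.2]
ft_force: [-0.0, -1.5, 2.0]
grip_width: 0.0205
```

```bash
python3 - <<'E'
from h import *
s=arm.snapshot('wrist');o=arm.get_obs();e=np.array(o['eef_pos']);print(o['time'],e,o['ee_rot'],o['ft_force'],o['grip_width'])
f=cv2.resize(s['frame'][150:270,240:400],(800,600),interpolation=3);save('c8.png',f)
print(proj(s,[[.6398,.0341,.034],[.638,.0811,.034],[.594,.1074,.063],e-[0,0,.106]]).round(1).tolist())
E
```

```text
14.825 [0.63703638 0.06436952 0.14026958] [-1.79987933e+02 -3.53374888e-03 -1.22649844e-01] [ 0.32106548 -0.80928649  3.43757152] 0.02023403324742634
[[321.1, 290.5], [318.1, 217.8], [231.1, 182.1], [316.5, 244.8]]
```

View pics/c8.png

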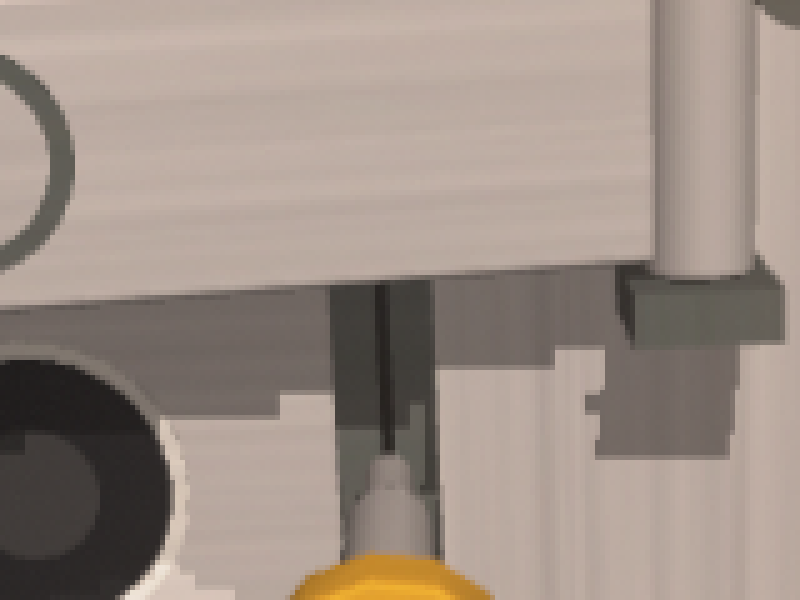

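The nose is centred on the short run, about 17 mm from its end. I finish the run, then lift.

Request:
{"fn": "arm_command", "kwargs": {"deltas": [[1,-0.0001,0.0037,0,0],[1,-0.0003,0.0075,0,0],[1,-0.0004,0.0112,0,0],[1,-0.0006,0.0147,0,0],[1,-0.0007,0.0178,0,0],[1,-0.0007,0.0178,0,0]]}}

```text
time: 15.58
eef_pos: [0.6363, 0.0818, 0.1403]
ee_rot: [-180.0, -0.0, -0.1]
ft_force: [0.6, -1.5, 2.3]
grip_width: 0.0203
```

```bash
python3 - <<'E'
from h import *
s=arm.snapshot('wrist');o=arm.get_obs();e=np.array(o['eef_pos']);print(o['time'],e,o['ee_rot'],o['ft_force'],o['grip_width'])
print(arm.place_of('wrist','clip_pad'),arm.place_of('wrist','seam_end'))
print(proj(s,[[.6398,.0341,.034],[.638,.0811,.034],[.594,.1074,.063],e-[0,0,.106]]).round(1).tolist())
E
```

```text
15.625 [0.6363135  0.08169181 0.14028526] [-1.79982661e+02 -4.20128077e-03 -1.41839032e-01] [-0.38110967 -1.13000343  2.11259932] 0.020564453075419754
[{'at': [232.2, 220.6], 'confidence': 0.65}] [{'at': [314.1, 246.2], 'confidence': 0.66}]
[[322.2, 316.4], [319.3, 246.8], [234.8, 216.7], [316.6, 246.1]]
```

Request:
{"fn": "arm_command", "kwargs": {"deltas": [[1,0,0,0.02,0],[1,0,0,0.05,0],[1,-0.015,0.01,0.055,0],[1,-0.03,0.018,0.055,0],[1,-0.0435,0.0255,0.05,0],[1,-0.0435,0.0255,0.04,0],[1,-0.0435,0.0255,0.036,0],[1,-0.0435,0.0255,0.036,0]]}}

```text
time: 16.73
eef_pos: [0.5928, 0.1063, 0.1755]
ee_rot: [179.9, 0.0, -0.2]
ft_force: [0.2, 0.4, -1.2]
grip_width: 0.0201
```

```bash
python3 - <<'E'
from h import *
s=arm.snapshot('wrist');t=arm.snapshot('scene');o=arm.get_obs();e=np.array(o['eef_pos']);print(o['time'],e,o['ee_rot'],o['ft_force'],o['grip_width'])
f=cv2.resize(s['frame'][190:265,270:370],(800,600),interpolation=3)
x,y=proj(t,[[.594,.107,.063]])[0].astype(int);f[:225,:300]=cv2.resize(t['frame'][y-30:y+15,x-30:x+30],(300,225),interpolation=3);save('c9.png',f)
print(proj(s,[[.594,.1074,.063],e-[0,0,.106]]).round(1).tolist())
E
```

```text
16.825 [0.59325588 0.10633041 0.1761618 ] [ 1.79973956e+02 -1.43608879e-02 -2.06618804e-01] [ 0.48690455 -0.54547139 -0.79544377] 0.0203351747016389
[[318.6, 240.7], [317.4, 246.0]]
```

View pics/c9.png

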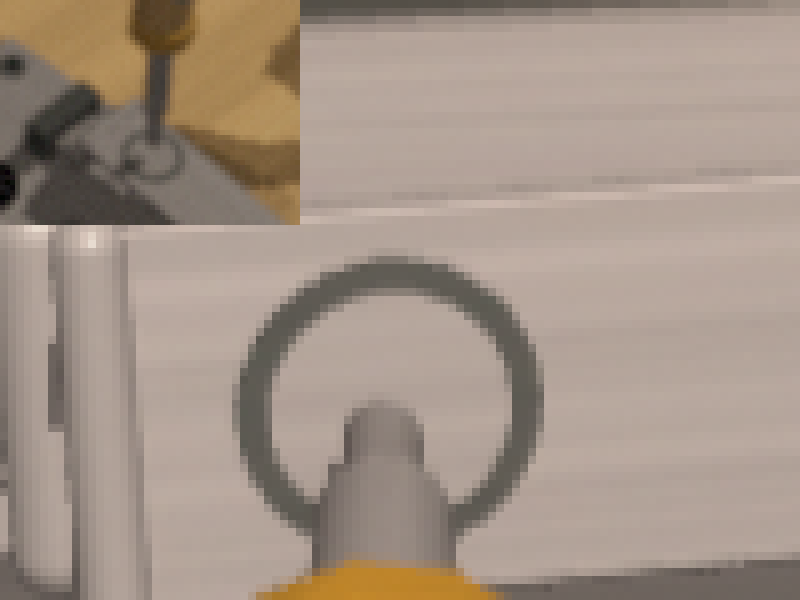

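The nose is over the pad: ring centre (388,403), nose rim (384,402), and the scene inset agrees. I press straight down.

Request:
{"fn": "arm_command", "kwargs": {"deltas": [[1,0,0,-0.003,0],[1,0,0,-0.005,0],[1,0,0,-0.007,0],[1,0,0,-0.008,0],[1,0,0,-0.009,0],[1,0,0,-0.01,0],[1,0,0,-0.011,0],[1,0,0,-0.012,0]], "squeeze": 105}}

```text
time: 17.82
eef_pos: [0.5933, 0.1069, 0.1662]
ee_rot: [-179.9, -0.0, -0.2]
ft_force: [-6.2, -0.2, 19.5]
grip_width: 0.0202
```

Request:
{"fn": "arm_command", "kwargs": {"deltas": [[1,0,0,-0.001,0],[1,0,0,-0.002,0],[1,0,0,-0.003,0],[1,0,0,-0.004,0],[1,0,0,-0.005,0],[1,0,0,-0.006,0],[1,0,0,-0.006,0]]}}

```text
time: 18.7
eef_pos: [0.5929, 0.1069, 0.1583]
ee_rot: [-180.0, -0.0, -0.2]
ft_force: [-1.5, 0.2, 2.7]
grip_width: 0.0201
```

Request:
{"fn": "arm_command", "kwargs": {"deltas": [[1,0,0,-0.001,0],[1,0,0,-0.0015,0],[1,0,0,-0.002,0],[1,0,0,-0.002,0],[1,0,0,-0.002,0]]}}

```text
time: 19.32
eef_pos: [0.5931, 0.1069, 0.1574]
ee_rot: [-180.0, -0.0, -0.2]
ft_force: [-4.2, -1.3, 11.5]
grip_width: 0.0196
```

Request:
{"fn": "arm_command", "kwargs": {"deltas": [[1,0,0,-0.0005,0],[1,0,0,-0.001,0],[1,0,0,-0.001,0],[1,0,0,-0.001,0],[1,0,0,-0.001,0],[1,0,0,-0.001,0]]}}

```text
time: 20.08
eef_pos: [0.5933, 0.1069, 0.157]
ee_rot: [-179.9, -0.0, -0.2]
ft_force: [-5.6, -0.1, 15.7]
grip_width: 0.0198
```

```bash
python3 - <<'E'
from h import *
for i in range(3):
    s=arm.snapshot('wrist');o=arm.get_obs();print(o['time'],o['eef_pos'],o['ft_force'].round(1),o['grip_width'])
print(arm.place_of('wrist','clip_pad'),proj(s,[[.594,.1074,.063],[.594,.1074,.052]]).round(1).tolist())
E
```

```text
20.125 [0.59326476 0.10689836 0.15703413] [-5.2 -1.6 16.1] 0.01963706304327066
20.175 [0.5932435  0.10688422 0.15704134] [-5.8 -0.5 16.2] 0.0195362858077979
20.225 [0.59326671 0.10688097 0.1570394 ] [-4.2 -0.4 15.8] 0.019941588667040776
[{'at': [314.4, 246.9], 'confidence': 0.97}] [[317.7, 251.8], [317.6, 245.8]]
```

```bash
python3 -c "
from station import arm
print(arm.hand_in())"
```

```text
the job is handed in; nothing more can be done
None
```

The job is done and handed in at about 20 s of the 54 s. The stylus is still gripped upright, with its nose pressing on the shut clip cover.

- **Seam:** I drew the stylus out of the block and traced the whole L at about 3 cm/s, from the free end round the corner to the end beside the cover. The nose stayed in the groove, mostly in light contact with the floor. I stopped briefly three times: for a picture before the corner, at the corner itself, and for a picture on the short run. No snag or obstruction showed up in the forces. Both pictures showed the nose centred on the seam line.
- **Cover:** The push peaked at about 19.5 N, a little above the 11–17 N given, then dropped to about 3 N as the cover gave. Afterwards I pressed harder, and the force held steady at about 16 N, with a sideways pull of about 5 N along x.
- **Last checks:** The nose height worked out to about 51 mm, against 52 mm for a shut cover. The network saw the pad within about 3 pixels of where it should be when shut.

**Checks that disagreed:**
- For roughly 1 s on the long run the measured force was near zero, so the nose may have been up to about 0.5 mm above the groove floor there. It was still well inside the groove.
- The gripper reads about 20 mm of opening on the 22 mm handle.
- The first second of the drag pressed at about 8 N, harder than I intended.
- I did not look again at the tamper or the other bench things after lifting the stylus. The lift and carry forces gave no sign of contact.

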